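# Draw the feed lever behind the chip guard to its stop with the chip hook

## Robot

A 6-joint arm with a two-finger parallel gripper is mounted at the origin on the work surface. World frame = base frame: x ahead of the robot, y to its left, z up, the work surface at z = 0. Lengths are in mm, angles in degrees, forces in N, time in s.
With the tool pointing down it reaches from about 275 to 825 mm from the base axis. Payload 4.9 kg.
Tool frame: the origin (TCP) lies between the finger pads; the fingertips stand 17 mm ahead of it and the grasp point (between the pads) lies 2 mm behind it (tips_ahead is the distance from the TCP to the fingertips, in mm); z points along the fingers, y is the line along which they close (so a half turn about z gives the same grasp; the last joint's range is limited). The gripper opens to 85 mm and grips with 20 to 120 N. Pads are 22 mm wide; open, the fingers measure 114 mm over their backs; the gripper's body (76 mm by 85 mm) begins 54 mm behind the grasp point. The pads swing forward as they close: fully open they stand 13 mm farther back than shut.
Start: joints at [56.998, 18.69, -11.035, 60.275, 0, 82.311], TCP at [235.159, 497.211, 227.981] pointing down, gripper open.
Joint ranges: [-152.03, 152.03], [-55.5, 102.48], [-74.3, 77.21], [-110.64, 120.58], [-84.22, 78.4], [-180, 180]. Speed limits (degrees/s): [147.25, 147.25, 180, 180, 180, 180].

## Interface

Orientations are given as [roll, pitch, yaw] about the fixed x, y, z axes, in that order (R = Rz(yaw) Ry(pitch) Rx(roll)).
In Python, from workcell import read_state, capture, camera_info, close_job, tips_ahead gives the robot as it stands.
- The arm moves only by the shell command python3 -m jog 'ROWS' [OPENING] [FORCE]. ROWS is JSON, a list that holds one entry, the list of rows, each a list of 4 numbers: the shift along the tool's x, y, z in m, then the turn about the tool's z in degrees. In form: [[[dx, dy, dz, twist], ...]]. A call has 1 to 12 rows; each row shifts and turns the commanded pose from where the row before left it, along the tool's axes as they then stand; what a row does not reach is not made up. A row lasts 1/12 s, in which the tool goes at most 41.7 mm and 7.16 degrees, less where a joint would pass 70% of its speed; a pose out of reach is approached as far as the arm can. A call with a gripper value outside its range is refused whole. OPENING is the opening, from -1 (shut) to 1 (fully open), set as the call begins (- or left out, the last holds). The fingers move at their own pace and stop on an object; FORCE is the grip in N (left out, the last holds). Time passes only in rows, so rows that do not move let the fingers close. It gives the time, the measured TCP pose, the force, the opening and the grip force at its end, in the units of the state.
- read_state(): the state, without advancing time (a new reading comes with each control period).
- capture(name): name is "side" or "top"; returns (picture, depth): 384x512x3 uint8, red, green, blue; 384x512 float32, mm along the optical axis (not along the pixel's ray), 0 where there is no reading.
- camera_info(name): a dict with "fx", "fy", "cx", "cy" (pixels), "k1" (the pictures are not rectified: a ray, as slopes to the right and down, at radius r is drawn at 1 + k1 r^2 times it, then the intrinsics apply), "pose" (4x4, takes a point from camera to world coordinates). Camera axes: x right, y down, z forward; pixel columns grow to the right and rows downward; lengths in mm; the calibration is good to about 2 mm. A picture is of the moment at which its call begins. camera_info takes no time and is no camera call.
- close_job(): hands the job in; it is judged then, once.
The state is a dict: "t": time; "joints": joint angles; "joint_vel": joint speeds; "effort": joint torques, N m; "eef_pos": TCP position; "tool_rot": TCP orientation; "contact_force": force on the tool from outside, world axes, zero at the start; "moment": the same for the moment, N m; "gripper_width": finger opening in mm; "finger_force": force on a finger pad.
Only numpy, scipy, OpenCV 4.12 (cv2) and the standard library are available. Lean on these libraries where they do the work, as an engineer would, in place of code of your own. Each camera call takes 0.05 s, during which the arm holds its last target. There are 200 camera calls.

## Task

With the chip hook from its rest, reach over the steel chip guard and draw the feed lever (flat upright tab, not the ball knob) towards the guard until you feel its sprung stop; hold it pressed there with about 10 N, never over 15 N, for two seconds. Then lift the hook clear, lay it back in both notches of its rest as it was and let go. Touch the lever only with the hook, and leave the ball-knob lever and the other things alone.

Things in the scene. Friction and masses are not known exactly. Their poses are not given: they have to be found in the camera images.
- hook_grip (a point): centre of the loose chip hook's handle: black bar 130 mm long (x), 16 wide (y), 22 high (z), hook about 0.24 kg; grasp it across its 16 mm from above, between the rest's posts. A 6 mm steel rod leaves its +x end at mid height, runs to 150 mm in front of this point and bends straight down by 80 mm. Axes: x along the handle to the bend, z up (the leg points to -z)
- hook_tip (a point): lower end of the hook's bent leg, at (150, 0, -80) mm from hook_grip in the hook's axes
- rest: fixed aluminium rest: base 160 x 70 x 12 mm, two posts 10 mm thick at x = +52 and -52 mm, each with a notch 23 mm wide, 12 mm deep, flared above, floor 110 mm and top 134 mm above the table. Origin: centre of its underside, on the table. The hook lies in both notches, hook_grip 121 mm above this origin, handle along the rest's x, bend to +x
- apron: fixed feed unit, 320 mm wide (y), origin on the table. Base 20 mm high; chip guard: steel sheet 5 mm thick at x = -65 mm, whole width, 115 mm high, end cheeks 50 mm deep, 90 high; gear housing 75 mm high from x = +75 to +120 mm. Between guard and housing lie two slide levers side by side, slideway tops 36 mm above the table. Axes: x away from the robot, z up
- feed_lever (a joint): draw of the feed lever in m, 0 to 0.006 at the start, growing as it slides along the apron's -x to the guard, drag about 2.5 N. Its stop is out of sight in the slideway and differs from machine to machine, somewhere between 0.022 and 0.058: a stiff rubber buffer (about 8 N per mm); only the pull tells where it is
- feed_tab (a point): centre of the feed lever's tab: upright dark steel plate 6 mm thick (apron's x), 30 mm wide (y), 64 mm high, from 37 to 101 mm above the table. It starts 34 to 40 mm from the apron's origin in x (apron's axes) and about 70 mm to one side or the other; moves with the lever; axes as the apron's
- coolant_lever (a joint): draw of the other lever in m, grows towards the guard; leave it as found
- coolant_ball (a point): centre of the ball of the coolant lever, a dark ball 24 mm in diameter on a stem, 70 mm above the table; beside the feed lever, on its left or right (swapped between starts)
- chuck_key: loose T-shaped chuck key, 90 x 90 mm, lying on the table; leave alone
- spacer: loose steel ring 52 mm in diameter, 14 mm high; leave alone
- oil: black oil bottle, 54 mm in diameter, 130 mm high; leave alone
- brush: hand brush lying on the table; leave alone
- jaw: red plastic vice jaw 70 x 22 x 30 mm; leave alone
- spanner: spanner lying on the table; leave alone
- collet: steel collet, 40 mm in diameter, 50 mm high, standing on the gear housing behind the levers; leave alone
There are look-alikes about, which are no part of the job. What is shaped like the rest but yellow is not meant.

How it is judged:
By the outcome, as a careful person would: the job done as asked, in the order asked, and still so for the second after the job is handed in, with the robot touching nothing.
It also fails if it takes over 61 s, if anything falls off the work surface, if the arm or the gripper's body presses on something with over 40 N, if the wrist force passes 120 N, or if a joint passes its speed limit or range.

## Working session

There is one attempt and no reset: what is moved stays moved. The work goes in short steps, Python scripts to look and compute and a shell command to move; the robot and the scene stay as the last step left them, time stands still between calls to the robot, and variables do not carry over. Pictures are saved under pics/ and viewed, at most 10 in all, crops included, and the job is handed in when it is done.

```bash
mkdir -p pics
cat > h.py <<'E'
import numpy as np, cv2
from workcell import *
def grab(n):
    p,d=capture(n); np.savez(f'/tmp/{n}.npz',p=p,d=d); return p,d
def load(n):
    z=np.load(f'/tmp/{n}.npz'); return z['p'],z['d']
def rays(n,uv):
    c=camera_info(n); uv=np.atleast_2d(uv).astype(float)
    x=np.c_[(uv[:,0]-c['cx'])/c['fx'],(uv[:,1]-c['cy'])/c['fy']]; u=x.copy()
    for _ in range(20): u=x/(1+c['k1']*(u**2).sum(1,keepdims=True))
    P=np.array(c['pose']); r=np.c_[u,np.ones(len(u))]
    return P[:3,3], r@P[:3,:3].T
def onz(n,uv,z):
    o,r=rays(n,uv); z=np.broadcast_to(z,len(r)); return o+r*((z-o[2])/r[:,2])[:,None]
def pts(n,d):
    v,u=np.mgrid[0:384,0:512]; o,r=rays(n,np.c_[u.ravel(),v.ravel()])
    return (o+r*d.reshape(-1,1)).reshape(384,512,3)
E
python3 - <<'E'
from h import *
for n in('top','side'):
    p,d=grab(n); cv2.imwrite(f'pics/{n}0.png',cv2.resize(p[...,::-1],(800,600),interpolation=cv2.INTER_CUBIC)); c=camera_info(n); print(n,c['fx'],c['k1'],np.round(c['pose'],3).tolist())
print(read_state())
E
```

```text
top 365.83994943188225 0.032424711049153655 [[-0.019, -0.993, 0.113, 340.327], [-1.0, 0.016, -0.023, -16.829], [0.021, -0.113, -0.993, 1201.267], [0.0, 0.0, 0.0, 1.0]]
side 455.47004204757053 0.004784552832182693 [[0.958, -0.174, 0.228, 156.424], [-0.286, -0.637, 0.716, -1018.281], [0.02, -0.751, -0.66, 1037.837], [0.0, 0.0, 0.0, 1.0]]
{'t': 0.1, 'joints': array([ 5.69980281e+01,  1.87305908e+01, -1.10857654e+01,  6.02758739e+01,
       -1.20177766e-04,  8.23101265e+01]), 'joint_vel': array([-0.00775933,  0.00151249, -0.0001797 ,  0.0281559 , -0.02936401,
       -0.09590384]), 'effort': array([ 1.34159727e-03, -4.44241011e+01,  2.63036549e+01,  7.89130601e-03,
       -5.34386743e-05,  7.88492173e-06]), 'eef_pos': array([234.85538357, 496.74536089, 227.25827467]), 'tool_rot': array([-1.79908583e+02, -1.22222989e-02,  1.54687892e+02]), 'contact_force': array([ 0.29830757, -0.91987766, -0.04834237]), 'moment': array([0.03501375, 0.05714623, 0.00118231]), 'finger_force': 0.0, 'gripper_width': 85.82724129854496}
```

View pics/top0.png

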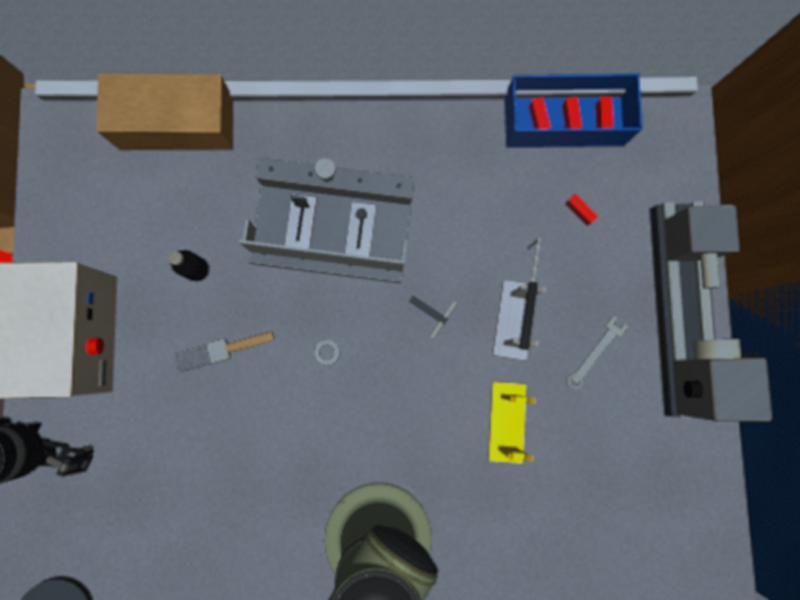

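View pics/side0.png

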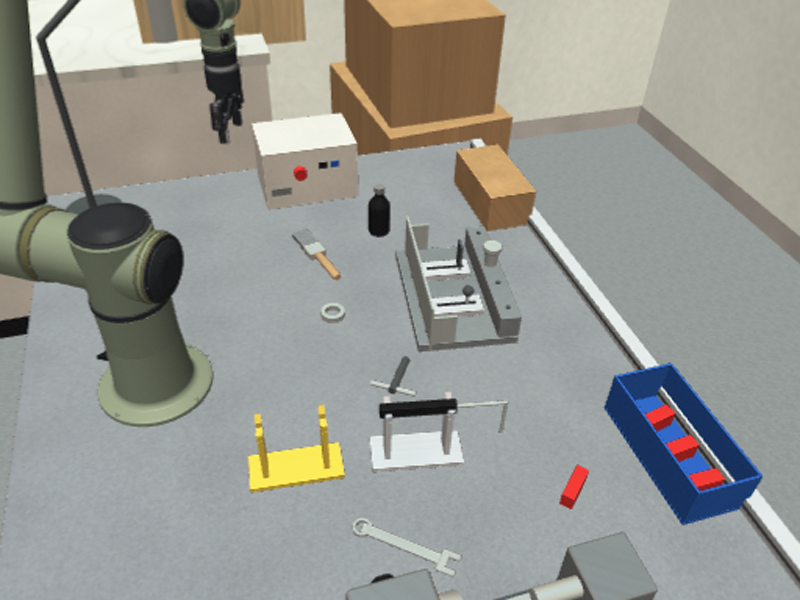

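The top view shows the grey rest with the hook at about (527,315), with the bend at (536,241). The apron is around (330,220), the tab on the left lever at (300,202) and the ball at (362,214). The yellow decoy rest is at (508,423).

Run:
```python
from h import *
p,_=load('top'); q,_=load('side')
def crop(p,x,y,w,h,s): return cv2.resize(p[y:y+h,x:x+w,::-1],None,fx=s,fy=s,interpolation=cv2.INTER_CUBIC)
a=crop(p,150,90,120,100,5); b=crop(p,305,145,50,100,4)
im=np.zeros((500,800,3),np.uint8); im[:,:600]=a; im[:400,600:]=b; cv2.imwrite('pics/c1.png',im)
a=crop(q,245,130,95,100,4.2); b=crop(q,232,240,100,65,4)
im=np.zeros((600,800,3),np.uint8); im[:420,:399]=a; im[:260,400:]=b; cv2.imwrite('pics/c2.png',im)
```

```text
(no output)
```

View pics/c1.png

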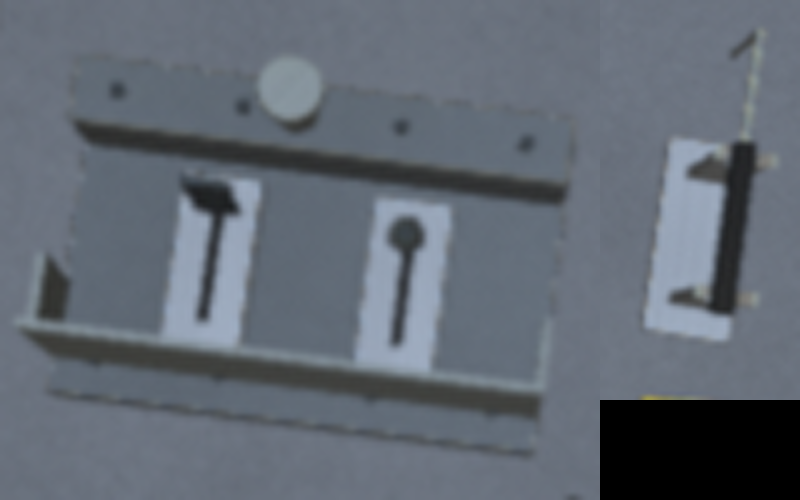

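View pics/c2.png

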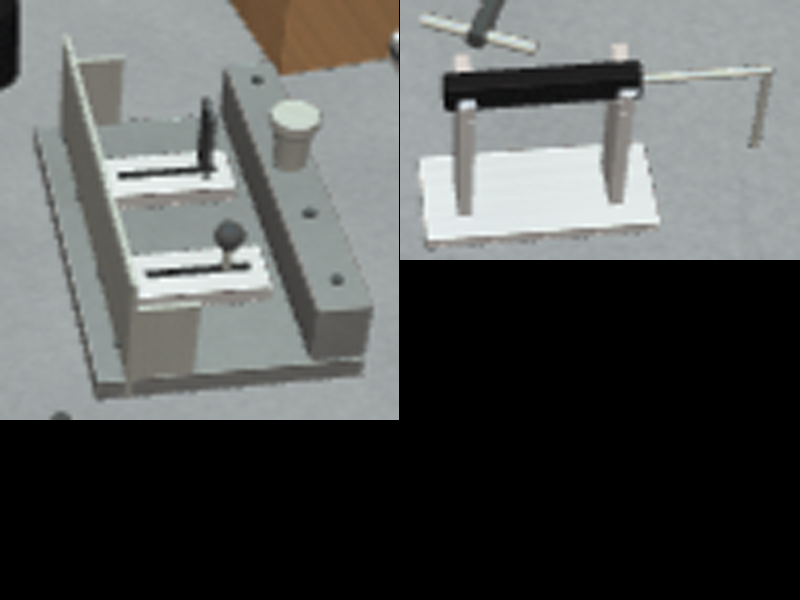

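Run:
```python
from h import *
np.set_printoptions(precision=1,suppress=True)
A=lambda L:[(150+(x+.5)/5-.5,90+(y+.5)/5-.5) for x,y in L]
B=lambda L:[(305+(x-599.5)/4-.5,145+(y+.5)/4-.5) for x,y in L]
S=lambda L:[(245+(x+.5)/4.2-.5,130+(y+.5)/4.2-.5) for x,y in L]
T=lambda L:[(232+(x-399.5)/4-.5,240+(y+.5)/4-.5) for x,y in L]
print('guard top L,R',onz('top',A([(16,322),(547,387)]),115),'side',onz('side',S([(66,38),(135,300)]),115))
print('base near L,R z20',onz('top',A([(48,392),(533,453)]),20),'side',onz('side',S([(97,388),(363,362),(37,130)]),20))
print('housing',onz('top',A([(75,58),(575,118),(74,122),(565,188)]),75))
print('handle top',onz('top',B([(735,142),(756,143),(710,312),(733,313)]),132),onz('side',T([(443,73),(641,62),(443,108),(643,95)]),[132,132,110,110]))
print('bend',onz('top',B([(762,33)]),124),onz('side',T([(771,70)]),124),'tip',onz('top',B([(735,55)]),41),onz('side',T([(755,147)]),41))
print('rest base',onz('top',B([(672,138),(645,328),(730,340)]),12),onz('side',T([(420,160),(428,237),(658,220),(642,147)]),12))
print('ball',onz('top',A([(406,235)]),70),onz('side',S([(229,236)]),70))
print('tab top side',onz('side',S([(202,97),(208,97),(214,99)]),101),'top',onz('top',A([(180,176),(232,184)]),101))
for n,(u0,u1,v0,v1) in {'top':(184,200,120,136),'side':(285,300,150,175)}.items():
    p,d=load(n); X=pts(n,d)[v0:v1,u0:u1].reshape(-1,3); g=p[v0:v1,u0:u1].mean(2).ravel()
    m=(X[:,2]>45)&(X[:,2]<110)&(g<75); print(n,m.sum()); print(X[m][::4])
p,d=load('top'); X=pts('top',d)[175:227,325:350].reshape(-1,3); m=(X[:,2]>126)&(X[:,2]<140); print(m.sum(),X[m].mean(0)); 
h=X[m]-X[m].mean(0); print(np.linalg.svd(h[:,:2])[2][0])
```

```text
guard top L,R [[585.1 258.4 115. ]
 [541.  -59.5 115. ]] side [[585.6 252.5 115. ]
 [535.  -74.1 115. ]]
base near L,R z20 [[559.9 261.4  20. ]
 [515.  -53.1  20. ]] side [[514.5 -62.2  20. ]
 [719.8 -89.9  20. ]
 [562.9 255.2  20. ]]
housing [[763.5 233.2  75. ]
 [721.3 -82.3  75. ]
 [721.9 233.6  75. ]
 [675.8 -75.   75. ]]
handle top [[ 494.8 -293.3  132. ]
 [ 493.8 -308.8  132. ]
 [ 369.6 -269.3  132. ]
 [ 368.6 -286.1  132. ]] [[ 371.1 -274.5  132. ]
 [ 498.  -300.4  132. ]
 [ 368.2 -285.   110. ]
 [ 497.7 -310.   110. ]]
bend [[ 578.5 -319.3  124. ]] [[ 581.1 -323.6  124. ]] tip [[ 579.  -319.9   41. ]] [[ 581.3 -321.5   41. ]]
rest base [[ 516.3 -272.4   12. ]
 [ 360.9 -244.2   12. ]
 [ 350.  -312.8   12. ]] [[ 362.5 -248.    12. ]
 [ 350.9 -311.7   12. ]
 [ 505.2 -341.    12. ]
 [ 516.5 -279.5   12. ]]
ball [[648.1  26.   70. ]] [[648.7  22.8  70. ]]
tab top side [[675.2 161.3 101. ]
 [680.  160.  101. ]
 [683.9 156.1 101. ]] top [[678.4 163.  101. ]
 [673.  131.3 101. ]]
top 54
[[711.2 148.4  45.2]
 [708.8 134.6  52.2]
 [674.6 161.8 100.8]
 [673.7 149.2 103.5]
 [672.1 150.   98.3]
 [671.8 137.7  98.9]
 [672.3 151.7  87.1]
 [669.8 138.2  94.9]
 [673.8 154.1  71.2]
 [670.  136.7  83.6]
 [673.4 149.3  61.2]
 [669.6 135.   73.7]
 [671.9 147.   55.1]
 [671.2 142.   45.7]]
side 51
[[726.1 231.3  53.9]
 [722.  211.8  59.4]
 [721.5 209.   52.5]
 [721.3 206.6  45.2]
 [673.1 141.   93.3]
 [671.9 145.1  81.8]
 [671.8 135.6  84.5]
 [674.3 131.9  82.4]
 [674.5 131.6  78.2]
 [673.7 128.9  76. ]
 [672.8 150.6  51.1]
 [671.7 138.7  55.9]
 [672.9 139.8  45.9]]
291 [ 432.7 -289.8  131.7]
[-1.   0.2]
```

Measured hook grip ≈ (433,-291.5), heading ≈ -11°; apron yaw ≈ -8°, tab centre ≈ (675,145). Next I'll move above the handle.

```bash
cat >> h.py <<'E'
def go(x,y,z,yaw):
    """twist (deg) then shift (m, tool axes after the twist) to reach a tool-down TCP pose"""
    s=read_state(); p=np.array(s['eef_pos']); e=np.array([x,y,z])-p; a=np.radians(yaw)
    tw=-((yaw-s['tool_rot'][2]+180)%360-180)
    print('t %.2f pos %s rot %s | twist %.2f dx %.4f dy %.4f dz %.4f'%(s['t'],p.round(1),np.round(s['tool_rot'],2),tw,*np.array([e@[np.cos(a),np.sin(a),0],e@[np.sin(a),-np.cos(a),0],-e[2]])/1e3))
E
python3 -c "
from h import *
go(433,-291.5,215,169)"
```

```text
t 0.10 pos [234.9 496.7 227.3] rot [-1.7991e+02 -1.0000e-02  1.5469e+02] | twist -14.31 dx -0.3449 dy -0.7360 dz 0.0123
```

```bash
python3 -m jog '[[[0,0,0,-4.8],[0,0,0,-4.8],[0,0,0.004,-4.7],[-0.0144,-0.0307,0,0],[-0.0144,-0.0307,0,0],[-0.0144,-0.0307,0,0],[-0.0144,-0.0307,0,0],[-0.0144,-0.0307,0,0],[-0.0144,-0.0307,0,0],[-0.0144,-0.0307,0,0],[-0.0144,-0.0307,0,0],[-0.0144,-0.0307,0,0]]]' 1 40; python3 -m jog '[[[-0.0144,-0.0307,0,0],[-0.0144,-0.0307,0,0],[-0.0144,-0.0307,0,0],[-0.0144,-0.0307,0,0],[-0.0144,-0.0307,0,0],[-0.0144,-0.0307,0,0],[-0.0144,-0.0307,0,0],[-0.0144,-0.0307,0,0],[-0.0144,-0.0307,0,0],[-0.0144,-0.0307,0,0],[-0.0144,-0.0307,0,0],[-0.0144,-0.0307,0,0]]]';  python3 -c "
from h import *
go(433,-291.5,215,169)"
```

```text
t: 1.1
eef_pos: [309.3, 199.7, 223.8]
tool_rot: [-180.0, -0.0, 169.0]
contact_force: [0.3, -0.1, 0.5]
gripper_width: 85.6
finger_force: 0.0
t: 2.1
eef_pos: [408.6, -195.0, 223.7]
tool_rot: [180.0, -0.0, 169.0]
contact_force: [0.4, 1.0, -0.1]
gripper_width: 85.3
finger_force: 0.0
t 2.10 pos [ 408.6 -195.   223.7] rot [ 1.7998e+02 -3.0000e-02  1.6895e+02] | twist -0.05 dx -0.0423 dy -0.0900 dz 0.0087
```

```bash
python3 -m jog '[[[-0.0141,-0.0300,0.003,0],[-0.0141,-0.0300,0.003,0],[-0.0141,-0.0300,0.003,0],[0,0,0,0],[0,0,0,0]]]' 0.2
python3 - <<'E'
from h import *
go(433,-291.5,119,169)
p,_=grab('top'); q,_=grab('side')
a=cv2.resize(p[140:240,290:380,::-1],None,fx=4.4,fy=4.4,interpolation=cv2.INTER_CUBIC)
b=cv2.resize(q[190:310,225:325,::-1],None,fx=4,fy=4,interpolation=cv2.INTER_CUBIC)
im=np.zeros((480,800,3),np.uint8); im[:440,:396]=a; im[:,400:]=b; cv2.imwrite('pics/c3.png',im)
E
```

```text
t: 2.52
eef_pos: [432.8, -290.9, 213.9]
tool_rot: [179.9, -0.1, 168.8]
contact_force: [-0.7, 0.4, 0.4]
gripper_width: 51.4
finger_force: 0.0
t 2.52 pos [ 432.8 -290.9  213.9] rot [ 1.7994e+02 -9.0000e-02  1.6885e+02] | twist -0.15 dx -0.0003 dy -0.0005 dz 0.0949
```

View pics/c3.png

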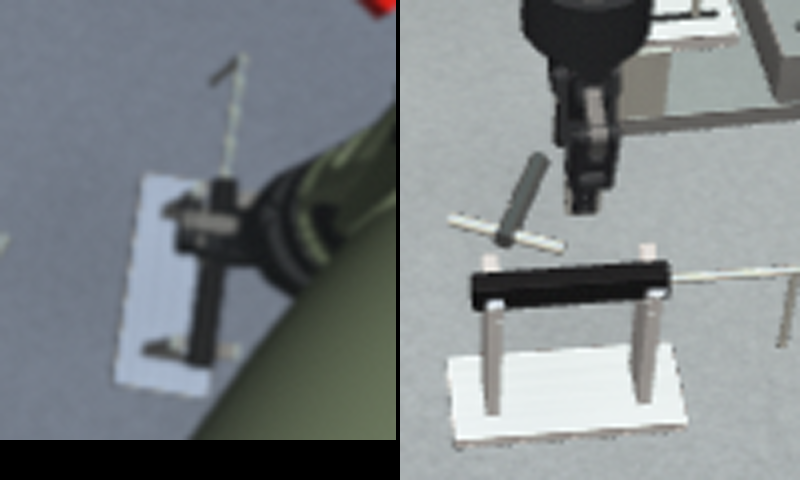

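The gripper, about 51 mm open, is over the middle of the handle (left crop, about (210,235)), with the fingers straddling it. Next I'll descend and grip.

```bash
python3 -m jog '[[[0,0,0.02,0],[0,0,0.02,0],[0,0,0.02,0],[0,0,0.015,0],[0,0,0.01,0],[0,0,0.006,0],[0,0,0.004,0],[0,0,0,0]]]' && python3 -m jog '[[[0,0,0,0],[0,0,0,0],[0,0,0,0],[0,0,0,0],[0,0,0,0],[0,0,0,0]]]' -0.8 30; python3 -c "
from h import *
go(433,-291.5,119,169)"
```

```text
t: 3.28
eef_pos: [433.1, -289.3, 119.9]
tool_rot: [180.0, -0.0, 169.0]
contact_force: [0.3, 0.5, -0.5]
gripper_width: 51.7
finger_force: 0.0
t: 3.78
eef_pos: [433.7, -290.4, 120.9]
tool_rot: [-179.9, 0.1, 169.0]
contact_force: [-1.8, -0.8, 5.9]
gripper_width: 15.1
finger_force: 33.3
t 3.78 pos [ 433.7 -290.4  120.9] rot [-1.7994e+02  8.0000e-02  1.6897e+02] | twist -0.03 dx 0.0004 dy -0.0012 dz 0.0019
```

```bash
python3 -m jog '[[[0,0,0,0],[0,0,0,0],[0,0,0,0],[0,0,-0.003,0],[0,0,-0.008,0],[0,0,-0.012,0],[0,0,-0.017,0],[0,0,-0.02,0],[0,0,-0.02,0],[0,0,-0.015,0],[0,0,-0.01,0],[0,0,0,0]]]' -0.8 120;  python3 - <<'E'
from h import *
p,_=grab('top'); q,_=grab('side')
a=cv2.resize(p[140:240,290:380,::-1],None,fx=4.4,fy=4.4,interpolation=cv2.INTER_CUBIC)
b=cv2.resize(q[150:300,225:345,::-1],None,fx=3.3,fy=3.3,interpolation=cv2.INTER_CUBIC)
im=np.zeros((500,800,3),np.uint8); im[:440,:396]=a; im[:495,400:796]=b; cv2.imwrite('pics/c4.png',im)
# target: hook axis at -8 deg, tip 16 mm beyond the tab centre
a=np.radians(-8); ax=np.array([np.cos(a),np.sin(a)]); g=np.array([675,145])+ax*(16-150)
print(g,np.linalg.norm(g)); go(*g,225,172)
E
```

```text
t: 4.78
eef_pos: [434.0, -290.5, 227.1]
tool_rot: [-179.9, 0.2, 169.0]
contact_force: [0.6, 0.7, -2.5]
gripper_width: 11.6
finger_force: 118.0
[542.30407879 163.64919553] 566.4580947148324
t 4.88 pos [ 433.  -289.6  224.6] rot [ 1.7998e+02 -2.0000e-02  1.6899e+02] | twist -3.01 dx -0.0452 dy 0.4640 dz -0.0004
```

View pics/c4.png

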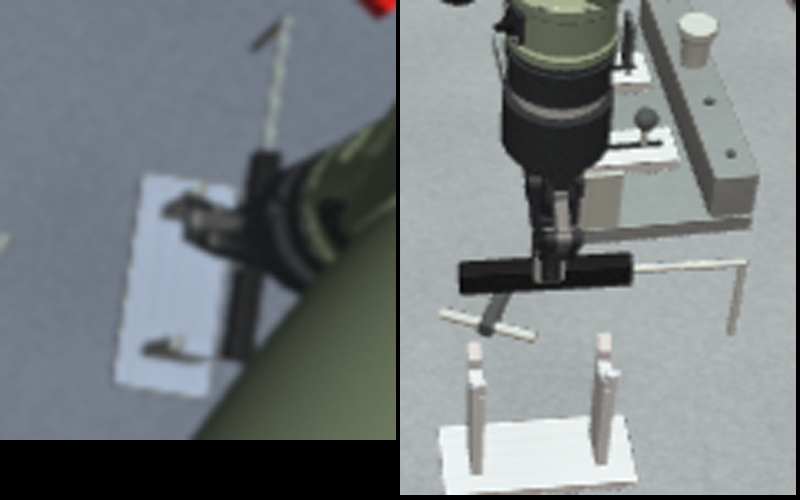

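The hook is level in the gripper and lifted clear, with the bend at crop (742,263) and the tip at (733,333) in the side view. Checking the tip offset, then moving over.

```bash
python3 - <<'E'
from h import *
print(onz('side',[(328.5,229.3),(325.6,250.5)],[228,147]).round(1), onz('top',[(355,144),(348,150.5)],[229,147]).round(1))
E
python3 -m jog '[[[-0.002,0.012,0,-1.5],[-0.004,0.025,0,-1.5],[-0.004,0.035,0,0],[-0.004,0.040,0,0],[-0.004,0.040,0,0],[-0.004,0.040,0,0],[-0.004,0.040,0,0],[-0.004,0.040,0,0],[-0.004,0.040,0,0],[-0.004,0.040,0,0],[-0.004,0.040,0,0],[-0.003,0.035,0,0]]]'; python3 -m jog '[[[0,0.025,0,0],[0,0.012,0,0],[0,0.004,0,0],[0,0,0,0],[0,0,0,0]]]'
python3 - <<'E'
from h import *
go(542.3,163.6,225,172)
p,_=grab('top'); q,_=grab('side')
a=cv2.resize(p[80:190,150:255,::-1],None,fx=3.8,fy=3.8,interpolation=cv2.INTER_CUBIC)
b=cv2.resize(q[90:240,245:340,::-1],None,fx=4,fy=4,interpolation=cv2.INTER_CUBIC)
im=np.zeros((600,800,3),np.uint8); im[:418,:399]=a; im[:600,400:780]=b; cv2.imwrite('pics/c5.png',im)
E
```

```text
[[ 578.8 -322.2  228. ]
 [ 582.5 -321.2  147. ]] [[ 579.4 -317.9  229. ]
 [ 580.4 -321.7  147. ]]
t: 5.88
eef_pos: [537.5, 129.6, 223.6]
tool_rot: [180.0, -0.1, 172.1]
contact_force: [0.7, -0.2, -2.3]
gripper_width: 11.8
finger_force: 118.1
t: 6.3
eef_pos: [543.6, 166.0, 224.4]
tool_rot: [-179.9, -0.1, 172.0]
contact_force: [-1.2, -0.0, -3.0]
gripper_width: 11.5
finger_force: 118.2
t 6.30 pos [543.6 166.  224.4] rot [-1.7993e+02 -7.0000e-02  1.7196e+02] | twist -0.04 dx 0.0009 dy -0.0025 dz -0.0006
```

View pics/c5.png

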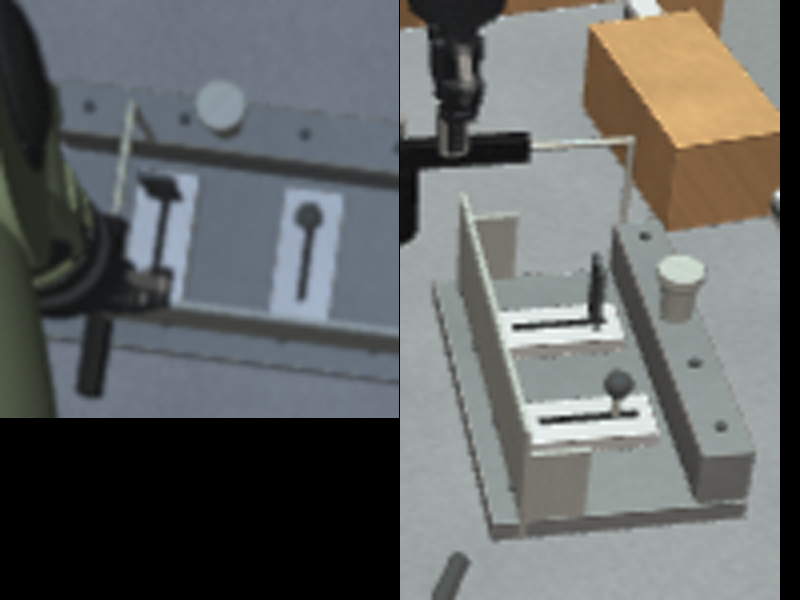

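The hook's leg hangs past the tab, with its tip at side crop (626,222) and tab top at (597,258). It's over the gap between tab and housing. I'll verify that numerically.

Run:
```python
from h import *
print('tip',onz('side',[(301.1,145.1)],147).round(1), onz('top',[(189.6,115.9)],147).round(1))
a=np.radians(-8);R=np.array([[np.cos(a),np.sin(a)],[-np.sin(a),np.cos(a)]])
for n,(u0,u1,v0,v1) in {'top':(184,200,120,136),'side':(285,300,150,175)}.items():
    p,d=grab(n); X=pts(n,d)[v0:v1,u0:u1].reshape(-1,3); g=p[v0:v1,u0:u1].mean(2).ravel()
    m=(X[:,2]>45)&(X[:,2]<108)&(g<75)&(X[:,0]<690); L=X[m][:,:2]@R.T; print(n,m.sum(),np.percentile(L,[0,10,50,90,100],axis=0).T.round(1))
print('tip cmd',R@[691.6,146.4],'housing face',R@[721.9,233.6],R@[675.8,-75])
```

```text
tip [[692.3 136.6 147. ]] [[691.1 143.8 147. ]]
top 47 [[642.8 644.  644.8 645.7 646.5]
 [227.3 229.9 240.3 251.2 254.3]]
side 41 [[644.9 645.8 646.8 648.8 652.1]
 [220.8 223.8 231.2 248.2 255.8]]
tip cmd [664.49445436 241.22736189] housing face [682.36368244 331.79568244] [679.66114343  19.78307647]
```

```bash
python3 -m jog '[[[0,0,0.006,0],[0,0,0.012,0],[0,0,0.016,0],[0,0,0.016,0],[0,0,0.014,0],[0,0,0.010,0],[0,0,0.007,0],[0,0,0.004,0],[0,0,0.002,0],[0,0,0,0],[0,0,0,0],[0,0,0,0]]]'
cat > f.py <<'E'
import sys; from h import *
def pull():
    s=read_state(); a=np.radians(-8); return s,float(np.array(s['contact_force'])[:2]@[np.cos(a),np.sin(a)])
if __name__=='__main__':  # exit 1 once the pull passes the limit
    s,f=pull(); a=np.radians(-8)
    print('t %.2f along %.1f z %.1f pull %.2f pitch %.2f'%(s['t'],np.array(s['eef_pos'])[:2]@[np.cos(a),np.sin(a)],s['eef_pos'][2],f,s['tool_rot'][1])); sys.exit(f>float(sys.argv[1]))
E
python3 f.py 5; for i in 1 2 3 4 5 6; do python3 -c "
from h import *; capture('top'); import f; print(round(f.pull()[1],2))"; done
```

```text
t: 7.5
eef_pos: [544.7, 167.1, 138.7]
tool_rot: [180.0, 0.1, 172.0]
contact_force: [-0.1, 0.2, -2.2]
gripper_width: 11.6
finger_force: 118.2
t 7.50 along 516.2 z 138.7 pull -0.12 pitch 0.07
0.08
0.58
-0.39
0.01
-0.73
-0.16
```

```bash
python3 -m jog '[[[0.001,0,0,0],[0.001,0,0,0],[0.001,0,0,0],[0.001,0,0,0],[0.001,0,0,0],[0.001,0,0,0],[0.001,0,0,0],[0.001,0,0,0],[0.001,0,0,0],[0.001,0,0,0],[0.001,0,0,0],[0.001,0,0,0]]]' && python3 f.py 5 && python3 -m jog '[[[0.001,0,0,0],[0.001,0,0,0],[0.001,0,0,0],[0.001,0,0,0],[0.001,0,0,0],[0.001,0,0,0]]]' && python3 f.py 5
```

```text
t: 8.8
eef_pos: [533.0, 168.5, 138.1]
tool_rot: [-180.0, 0.1, 172.0]
contact_force: [3.0, -1.8, -3.6]
gripper_width: 11.8
finger_force: 118.0
t 8.80 along 504.4 z 138.1 pull 3.25 pitch 0.09
t: 9.3
eef_pos: [526.4, 169.5, 138.0]
tool_rot: [180.0, 0.0, 172.0]
contact_force: [3.6, -1.4, -3.0]
gripper_width: 11.4
finger_force: 118.0
t 9.30 along 497.7 z 138.0 pull 3.76 pitch 0.01
```

```bash
J="python3 -m jog"; python3 -m jog '[[[0.0005,0,0,0],[0.0005,0,0,0]]]' >/dev/null && python3 f.py 5.2 && python3 -m jog '[[[0.0005,0,0,0],[0.0005,0,0,0]]]' >/dev/null && python3 f.py 5.2 && python3 -m jog '[[[0.0005,0,0,0],[0.0005,0,0,0]]]' >/dev/null && python3 f.py 5.2 && python3 -m jog '[[[0.0005,0,0,0],[0.0005,0,0,0]]]' >/dev/null && python3 f.py 5.2 && python3 -m jog '[[[0.0005,0,0,0],[0.0005,0,0,0]]]' >/dev/null && python3 f.py 5.2 && python3 -m jog '[[[0.0005,0,0,0],[0.0005,0,0,0]]]' >/dev/null && python3 f.py 5.2 && python3 -m jog '[[[0.0005,0,0,0],[0.0005,0,0,0]]]' >/dev/null && python3 f.py 5.2 && python3 -m jog '[[[0.0005,0,0,0],[0.0005,0,0,0]]]' >/dev/null && python3 f.py 5.2 && python3 -m jog '[[[0.0005,0,0,0],[0.0005,0,0,0]]]' >/dev/null && python3 f.py 5.2 && python3 -m jog '[[[0.0005,0,0,0],[0.0005,0,0,0]]]' >/dev/null && python3 f.py 5.2
```

```text
t 9.47 along 496.6 z 138.0 pull 3.40 pitch 0.01
t 9.63 along 495.7 z 138.0 pull 2.23 pitch 0.00
t 9.80 along 494.6 z 138.0 pull 4.14 pitch 0.00
t 9.97 along 493.6 z 138.0 pull 2.88 pitch 0.00
t 10.13 along 492.6 z 138.0 pull 3.22 pitch -0.00
t 10.30 along 491.6 z 138.0 pull 1.71 pitch -0.00
t 10.47 along 490.6 z 138.0 pull 2.27 pitch 0.00
t 10.63 along 489.6 z 138.0 pull 2.38 pitch 0.00
t 10.80 along 488.6 z 138.0 pull 2.18 pitch -0.00
t 10.97 along 487.6 z 137.9 pull 2.07 pitch -0.00
```

```bash
python3 -m jog '[[[0.0005,0,0,0],[0.0005,0,0,0]]]' >/dev/null && python3 f.py 5 && python3 -m jog '[[[0.0005,0,0,0],[0.0005,0,0,0]]]' >/dev/null && python3 f.py 5 && python3 -m jog '[[[0.0005,0,0,0],[0.0005,0,0,0]]]' >/dev/null && python3 f.py 5 && python3 -m jog '[[[0.0005,0,0,0],[0.0005,0,0,0]]]' >/dev/null && python3 f.py 5 && python3 -m jog '[[[0.0005,0,0,0],[0.0005,0,0,0]]]' >/dev/null && python3 f.py 5 && python3 -m jog '[[[0.0005,0,0,0],[0.0005,0,0,0]]]' >/dev/null && python3 f.py 5 && python3 -m jog '[[[0.0005,0,0,0],[0.0005,0,0,0]]]' >/dev/null && python3 f.py 5 && python3 -m jog '[[[0.0005,0,0,0],[0.0005,0,0,0]]]' >/dev/null && python3 f.py 5 && python3 -m jog '[[[0.0005,0,0,0],[0.0005,0,0,0]]]' >/dev/null && python3 f.py 5 && python3 -m jog '[[[0.0005,0,0,0],[0.0005,0,0,0]]]' >/dev/null && python3 f.py 5 && python3 -m jog '[[[0.0005,0,0,0],[0.0005,0,0,0]]]' >/dev/null && python3 f.py 5 && python3 -m jog '[[[0.0005,0,0,0],[0.0005,0,0,0]]]' >/dev/null && python3 f.py 5 && python3 -m jog '[[[0.0005,0,0,0],[0.0005,0,0,0]]]' >/dev/null && python3 f.py 5 && python3 -m jog '[[[0.0005,0,0,0],[0.0005,0,0,0]]]' >/dev/null && python3 f.py 5 && python3 -m jog '[[[0.0005,0,0,0],[0.0005,0,0,0]]]' >/dev/null && python3 f.py 5 && python3 -m jog '[[[0.0005,0,0,0],[0.0005,0,0,0]]]' >/dev/null && python3 f.py 5
```

```text
t 11.13 along 486.6 z 138.0 pull 2.61 pitch -0.00
t 11.30 along 485.6 z 138.0 pull 2.96 pitch 0.00
t 11.47 along 484.6 z 138.0 pull 1.70 pitch 0.00
t 11.63 along 483.6 z 137.9 pull 2.51 pitch -0.01
t 11.80 along 482.6 z 138.0 pull 2.26 pitch -0.00
t 11.97 along 481.6 z 138.0 pull 2.68 pitch -0.00
t 12.13 along 480.6 z 138.0 pull 2.53 pitch -0.00
t 12.30 along 479.6 z 138.0 pull 3.75 pitch -0.00
t 12.47 along 478.6 z 138.0 pull 2.19 pitch -0.00
t 12.63 along 477.6 z 138.0 pull 2.33 pitch -0.00
t 12.80 along 476.6 z 138.0 pull 2.16 pitch 0.00
t 12.97 along 475.6 z 138.0 pull 3.17 pitch 0.00
t 13.13 along 474.6 z 138.0 pull 3.46 pitch 0.00
t 13.30 along 473.6 z 138.0 pull 3.19 pitch -0.00
t 13.47 along 472.6 z 138.0 pull 2.05 pitch -0.00
t 13.63 along 471.6 z 138.0 pull 3.13 pitch 0.00
```

```bash
python3 -m jog '[[[0.0005,0,0,0],[0.0005,0,0,0]]]' >/dev/null && python3 f.py 5 && python3 -m jog '[[[0.0005,0,0,0],[0.0005,0,0,0]]]' >/dev/null && python3 f.py 5 && python3 -m jog '[[[0.0005,0,0,0],[0.0005,0,0,0]]]' >/dev/null && python3 f.py 5 && python3 -m jog '[[[0.0005,0,0,0],[0.0005,0,0,0]]]' >/dev/null && python3 f.py 5 && python3 -m jog '[[[0.0005,0,0,0],[0.0005,0,0,0]]]' >/dev/null && python3 f.py 5 && python3 -m jog '[[[0.0005,0,0,0],[0.0005,0,0,0]]]' >/dev/null && python3 f.py 5 && python3 -m jog '[[[0.0005,0,0,0],[0.0005,0,0,0]]]' >/dev/null && python3 f.py 5 && python3 -m jog '[[[0.0005,0,0,0],[0.0005,0,0,0]]]' >/dev/null && python3 f.py 5 && python3 -m jog '[[[0.0005,0,0,0],[0.0005,0,0,0]]]' >/dev/null && python3 f.py 5 && python3 -m jog '[[[0.0005,0,0,0],[0.0005,0,0,0]]]' >/dev/null && python3 f.py 5 && python3 -m jog '[[[0.0005,0,0,0],[0.0005,0,0,0]]]' >/dev/null && python3 f.py 5 && python3 -m jog '[[[0.0005,0,0,0],[0.0005,0,0,0]]]' >/dev/null && python3 f.py 5 && python3 -m jog '[[[0.0005,0,0,0],[0.0005,0,0,0]]]' >/dev/null && python3 f.py 5 && python3 -m jog '[[[0.0005,0,0,0],[0.0005,0,0,0]]]' >/dev/null && python3 f.py 5 && python3 -m jog '[[[0.0005,0,0,0],[0.0005,0,0,0]]]' >/dev/null && python3 f.py 5 && python3 -m jog '[[[0.0005,0,0,0],[0.0005,0,0,0]]]' >/dev/null && python3 f.py 5
```

```text
t 13.80 along 470.6 z 138.0 pull 2.54 pitch -0.00
t 13.97 along 469.6 z 138.0 pull 3.11 pitch 0.00
t 14.13 along 468.6 z 138.0 pull 3.20 pitch 0.00
t 14.30 along 467.6 z 138.0 pull 3.88 pitch -0.00
t 14.47 along 466.6 z 138.0 pull 2.08 pitch -0.00
t 14.63 along 466.0 z 138.1 pull 3.53 pitch 0.04
t 14.80 along 465.7 z 138.2 pull 6.45 pitch 0.11
```

The stop is felt. I'll let it settle and average.

```bash
python3 -m jog '[[[0,0,0,0]]]' >/dev/null; python3 f.py 9; python3 -m jog '[[[0,0,0,0]]]' >/dev/null; python3 f.py 9;python3 -m jog '[[[0,0,0,0]]]' >/dev/null; python3 f.py 9
```

```text
t 14.88 along 465.7 z 138.2 pull 5.39 pitch 0.11
t 14.97 along 465.7 z 138.2 pull 5.66 pitch 0.11
t 15.05 along 465.7 z 138.2 pull 6.14 pitch 0.11
```

```bash
python3 -m jog '[[[0.0005,0,0,0],[0.0005,0,0,0],[0,0,0,0]]]' >/dev/null; python3 f.py 8.5 && python3 -m jog '[[[0.0005,0,0,0],[0.0005,0,0,0],[0,0,0,0]]]' >/dev/null && python3 f.py 20;  python3 -m jog '[[[0,0,0,0]]]' >/dev/null; python3 f.py 20
```

```text
t 15.30 along 465.4 z 138.3 pull 7.32 pitch 0.19
t 15.55 along 465.2 z 138.4 pull 9.33 pitch 0.27
t 15.63 along 465.2 z 138.4 pull 8.96 pitch 0.27
```

```bash
python3 -m jog '[[[0.0006,0,0,0],[0.0006,0,0,0],[0,0,0,0]]]' >/dev/null; python3 f.py 20;  python3 -m jog '[[[0,0,0,0],[0,0,0,0],[0,0,0,0]]]' >/dev/null; python3 f.py 20; python3 -m jog '[[[0,0,0,0],[0,0,0,0],[0,0,0,0]]]' >/dev/null; python3 f.py 20
```

```text
t 15.88 along 464.9 z 138.6 pull 11.69 pitch 0.37
t 16.13 along 464.9 z 138.5 pull 11.62 pitch 0.36
t 16.38 along 464.9 z 138.5 pull 11.94 pitch 0.36
```

```bash
python3 -m jog '[[[0,0,0,0],[0,0,0,0],[0,0,0,0],[0,0,0,0],[0,0,0,0],[0,0,0,0],[0,0,0,0],[0,0,0,0],[0,0,0,0],[0,0,0,0],[0,0,0,0],[0,0,0,0]]]' >/dev/null; python3 f.py 20;  python3 -m jog '[[[0,0,0,0],[0,0,0,0],[0,0,0,0],[0,0,0,0],[0,0,0,0],[0,0,0,0],[0,0,0,0],[0,0,0,0],[0,0,0,0],[0,0,0,0],[0,0,0,0],[0,0,0,0]]]' >/dev/null; python3 f.py 20; python3 -m jog '[[[0,0,0,0],[0,0,0,0],[0,0,0,0],[0,0,0,0]]]' >/dev/null; python3 f.py 20
```

```text
t 17.38 along 464.9 z 138.5 pull 10.98 pitch 0.36
t 18.38 along 464.9 z 138.5 pull 10.13 pitch 0.36
t 18.72 along 464.9 z 138.5 pull 11.34 pitch 0.36
```

```bash
python3 -m jog '[[[-0.001,0,0,0],[-0.002,0,0,0],[-0.003,0,0,0],[-0.003,0,0,0],[-0.002,0,0,0],[-0.001,0,0,0],[0,0,0,0],[0,0,0,0]]]'; python3 f.py 3 && python3 -m jog '[[[0,0,-0.004,0],[0,0,-0.010,0],[0,0,-0.016,0],[0,0,-0.018,0],[0,0,-0.016,0],[0,0,-0.012,0],[0,0,-0.008,0],[0,0,-0.004,0],[0,0,0,0],[0,0,0,0]]]'
python3 - <<'E'
from h import *
go(433.3,-289.8,226,169)
p,_=grab('top'); q,_=grab('side')
a=cv2.resize(p[80:190,150:255,::-1],None,fx=3.8,fy=3.8,interpolation=cv2.INTER_CUBIC)
b=cv2.resize(q[90:240,240:340,::-1],None,fx=4,fy=4,interpolation=cv2.INTER_CUBIC)
im=np.zeros((600,800,3),np.uint8); im[:418,:399]=a; im[:600,400:800]=b; cv2.imwrite('pics/c6.png',im)
E
```

```text
t: 19.38
eef_pos: [502.0, 172.8, 137.9]
tool_rot: [-180.0, -0.0, 172.0]
contact_force: [0.4, 0.0, -2.5]
gripper_width: 11.3
finger_force: 118.6
t 19.38 along 473.1 z 137.9 pull 0.44 pitch -0.04
t: 20.22
eef_pos: [502.2, 172.8, 225.8]
tool_rot: [-180.0, -0.0, 172.0]
contact_force: [-0.7, 0.1, -2.3]
gripper_width: 11.7
finger_force: 118.6
t 20.22 pos [502.2 172.8 225.8] rot [-1.7999e+02 -2.0000e-02  1.7199e+02] | twist 2.99 dx -0.0206 dy -0.4673 dz -0.0002
```

View pics/c6.png

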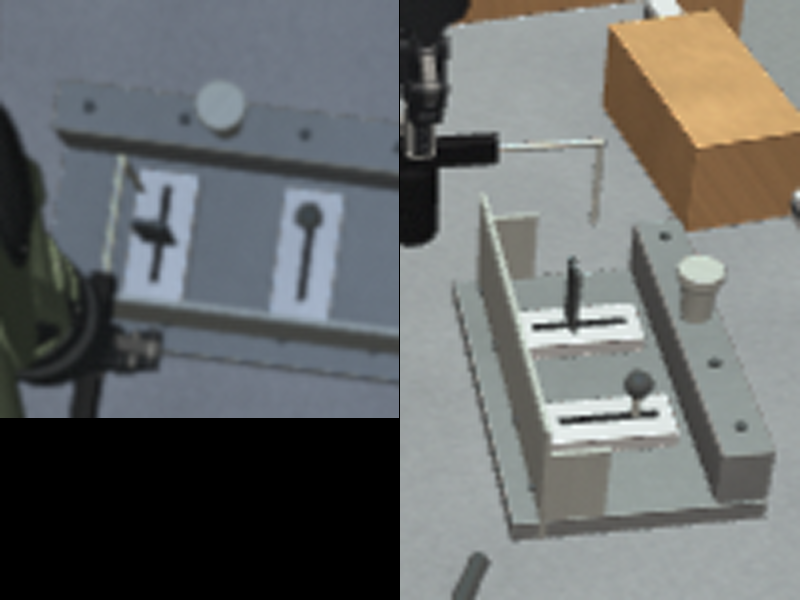

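The feed lever is drawn to about mid-slot, the hook is clear above it, and the ball lever is unmoved. Back to above the rest.

```bash
python3 -m jog '[[[0,0,0,1.5],[0,0,0,1.5],[-0.0006,-0.0123,0,0],[-0.002,-0.025,0,0],[-0.002,-0.035,0,0],[-0.002,-0.040,0,0],[-0.002,-0.040,0,0],[-0.002,-0.040,0,0],[-0.002,-0.040,0,0],[-0.002,-0.040,0,0],[-0.002,-0.040,0,0],[-0.002,-0.040,0,0]]]'; python3 -m jog '[[[-0.002,-0.040,0,0],[0,-0.035,0,0],[0,-0.025,0,0],[0,-0.010,0,0],[0,-0.005,0,0],[0,0,0,0],[0,0,0,0],[0,0,0,0]]]'
python3 - <<'E'
from h import *
go(433.3,-289.8,225,169)
p,_=grab('top'); q,_=grab('side')
a=cv2.resize(p[140:240,290:380,::-1],None,fx=4.4,fy=4.4,interpolation=cv2.INTER_CUBIC)
b=cv2.resize(q[150:300,225:345,::-1],None,fx=3.3,fy=3.3,interpolation=cv2.INTER_CUBIC)
im=np.zeros((500,800,3),np.uint8); im[:440,:396]=a; im[:495,400:796]=b; cv2.imwrite('pics/c7.png',im)
o=cv2.imread('pics/c4.png'); g=lambda m:cv2.cvtColor(m[:495,400:],cv2.COLOR_BGR2GRAY).astype(np.float32)[240:400,50:360]
print(cv2.phaseCorrelate(g(o),g(im)))
E
```

```text
t: 21.32
eef_pos: [451.8, -178.6, 225.5]
tool_rot: [180.0, -0.1, 169.0]
contact_force: [0.9, 0.3, -1.9]
gripper_width: 11.8
finger_force: 118.6
t: 21.98
eef_pos: [433.4, -288.4, 225.9]
tool_rot: [180.0, -0.0, 169.1]
contact_force: [0.2, 0.5, -1.7]
gripper_width: 11.8
finger_force: 118.6
t 21.98 pos [ 433.4 -288.4  225.9] rot [ 1.7996e+02 -3.0000e-02  1.6909e+02] | twist 0.09 dx -0.0001 dy -0.0014 dz 0.0009
((-0.060112125973176944, -0.17309406780108816), 0.6436367583274841)
```

View pics/c7.png

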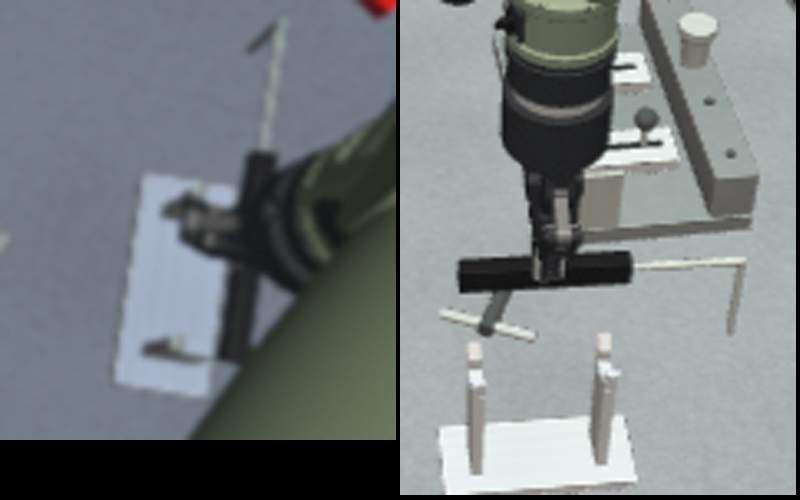

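The hook sits in the gripper as it did after lifting; bend at (742,262) matches c4. Correct by 1.4 mm and lower.

```bash
python3 -m jog '[[[0,-0.0014,0.008,0],[0,0,0.016,0],[0,0,0.020,0],[0,0,0.020,0],[0,0,0.014,0],[0,0,0.010,0],[0,0,0.006,0],[0,0,0.003,0],[0,0,0.002,0],[0,0,0,0],[0,0,0,0]]]'; python3 -m jog '[[[0,0,0.001,0],[0,0,0.001,0],[0,0,0.001,0],[0,0,0,0],[0,0,0,0]]]';python3 -m jog '[[[0,0,0.001,0],[0,0,0.001,0],[0,0,0,0],[0,0,0,0]]]'
```

```text
t: 23.0
eef_pos: [433.5, -291.5, 127.6]
tool_rot: [-180.0, 0.1, 169.0]
contact_force: [-0.4, 0.4, -1.9]
gripper_width: 11.9
finger_force: 118.6
t: 23.42
eef_pos: [433.0, -291.2, 124.0]
tool_rot: [180.0, -0.0, 169.0]
contact_force: [1.0, -0.1, -1.3]
gripper_width: 11.5
finger_force: 118.6
t: 23.75
eef_pos: [433.0, -291.1, 121.9]
tool_rot: [180.0, -0.0, 169.0]
contact_force: [-0.2, -0.8, -1.8]
gripper_width: 11.3
finger_force: 118.6
```

```bash
python3 -m jog '[[[0,0,0.0005,0],[0,0,0.0005,0],[0,0,0,0],[0,0,0,0]]]'|sed -n 2,4p;python3 -m jog '[[[0,0,0.0005,0],[0,0,0.0005,0],[0,0,0,0],[0,0,0,0]]]'|sed -n 2,4p
```

```text
eef_pos: [433.1, -291.2, 121.3]
tool_rot: [-180.0, 0.0, 169.0]
contact_force: [-2.1, 1.3, 2.3]
eef_pos: [433.1, -291.3, 121.2]
tool_rot: [-180.0, 0.0, 169.0]
contact_force: [-4.8, 1.6, 11.0]
```

Seated on the notch floors. I'll back off slightly, soften the grip, then open.

```bash
python3 -m jog '[[[0,0,-0.0007,0],[0,0,0,0],[0,0,0,0],[0,0,0,0]]]' -0.8 20; python3 -m jog '[[[0,0,0,0],[0,0,0,0],[0,0,0,0],[0,0,0,0],[0,0,0,0],[0,0,0,0]]]' 0.0; python3 -m jog '[[[0,0,-0.004,0],[0,0,-0.010,0],[0,0,-0.018,0],[0,0,-0.022,0],[0,0,-0.022,0],[0,0,-0.018,0],[0,0,-0.010,0],[0,0,0,0]]]'; python3 -m jog '[[[0.01,0.025,0,0],[0.01,0.03,0,0],[0.01,0.03,0,0],[0.01,0.03,0,0],[0.01,0.03,0,0],[0,0,0,0],[0,0,0,0],[0,0,0,0],[0,0,0,0],[0,0,0,0],[0,0,0,0],[0,0,0,0]]]'
python3 - <<'E'
from h import *
p,_=grab('top'); q,_=grab('side')
b=cv2.resize(p[140:240,290:380,::-1],None,fx=4.4,fy=4.4,interpolation=cv2.INTER_CUBIC)
a=cv2.resize(q[150:310,225:345,::-1],None,fx=3.3,fy=3.3,interpolation=cv2.INTER_CUBIC)
im=np.zeros((528,800,3),np.uint8); im[:440,:396]=b; im[:,400:796]=a; cv2.imwrite('pics/c8.png',im)
E
```

```text
t: 24.75
eef_pos: [433.1, -291.3, 121.2]
tool_rot: [-180.0, 0.0, 169.0]
contact_force: [-2.9, 2.2, 6.1]
gripper_width: 11.4
finger_force: 119.8
t: 25.25
eef_pos: [433.1, -291.2, 120.6]
tool_rot: [180.0, -0.0, 169.0]
contact_force: [-0.3, -0.8, -0.8]
gripper_width: 42.8
finger_force: 0.0
t: 25.92
eef_pos: [434.4, -292.3, 227.7]
tool_rot: [-179.8, 0.3, 169.0]
contact_force: [-0.5, -1.4, -0.3]
gripper_width: 42.8
finger_force: 0.0
t: 26.92
eef_pos: [411.7, -140.0, 224.5]
tool_rot: [180.0, -0.0, 168.9]
contact_force: [0.3, 0.1, -0.5]
gripper_width: 42.6
finger_force: 0.0
```

View pics/c8.png

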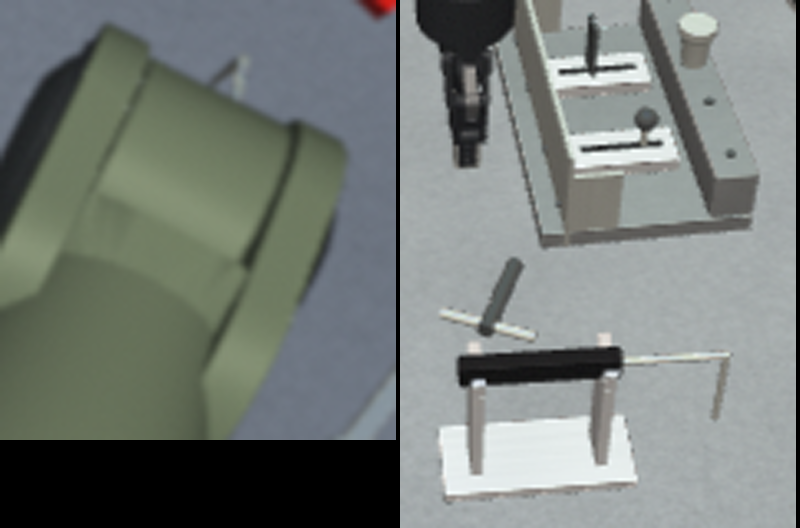

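The hook is lying in both notches (handle (458–622,365), bend (729,354)) and the gripper is clear. Quick comparison with the starting picture, then hand in.

Run:
```python
from h import *
o=cv2.resize(cv2.imread('pics/side0.png'),(512,384),interpolation=cv2.INTER_AREA); q=load('side')[0][...,::-1]
r=np.s_[245:285,240:330]; g=lambda m:cv2.cvtColor(np.ascontiguousarray(m[r]),cv2.COLOR_BGR2GRAY).astype(np.float32)
print(np.abs(g(o)-g(q)).mean(), np.abs(g(o)-g(q)).max(), cv2.phaseCorrelate(g(o),g(q)))
if np.abs(g(o)-g(q)).mean()<8: print(close_job())
```

```text
6.4991665 75.0 ((0.052563445009575105, -0.14137542632837707), 0.9898435302575429)
the job is handed in; nothing more can be done
None
```

The job is handed in: I drew the feed lever to its sprung stop and held it there about 2.8 s at a measured pull of 10–12 N (never over 12 N, and about 2.5 N of that is drag). The hook is back in both notches and released, at 26.9 s on the robot's clock; the ball-knob lever looked unmoved in the last picture.

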